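# Rack the dried sofa feet in reverse order

### The arm

A 6-joint arm with a two-finger parallel gripper is mounted at the origin on the work surface. World frame = base frame: x ahead of the robot, y to its left, z up, the work surface at z = 0. Lengths are in m, angles in rad, forces in N, time in s.
With the tool pointing down it reaches from about 0.25 to 0.775 m from the base axis. Payload 4 kg.
Tool frame: the origin (TCP) lies midway between the tips of the shut fingers; the grasp point (between the pads) lies 19 mm behind it (robot.pinch_z is the distance from the TCP to the grasp point, in m); x points along the fingers, y is the direction in which the jaws open and shut, and the axes are right-handed (so a half turn about x gives the same grasp; the last joint's range is limited). The gripper opens to 94 mm and grips with 3 to 60 N. Pads are 16 mm wide; open, the fingers measure 119 mm over their backs; the gripper's body (75 mm by 177 mm) begins 78 mm behind the grasp point.
Start: joints at [-0.103, 0.087, 1.371, -0, 1.684, -0.103], TCP at [0.55, -0, 0.206] pointing down, gripper open.
Joint ranges: [-3.1, 3.1], [-0.76, 2.03], [0.27, 2.55], [-1.08, 4.22], [0.17, 2.65], [-2.57, 2.57]. Speed limits (rad/s): [2.79, 2.79, 3.14, 3.14, 3.14, 3.14].

### API

Orientations are given as [roll, pitch, yaw] about the fixed x, y, z axes, in that order (R = Rz(yaw) Ry(pitch) Rx(roll)).
In Python, from bench import robot, imaging gives the robot as it stands. The module is installed in compiled form; this text tells all that it offers.
- The arm moves only by the tool drive_tool, never from a script. Its argument "commands" is a list that holds one entry, the list of rows, each a list of 4 numbers: the shift along the tool's x, y, z as a fraction of full scale, then the turn about the tool's x as a fraction of full scale. A call has 1 to 20 rows; each row shifts and turns the commanded pose from where the row before left it, along the tool's axes as they then stand; what a row does not reach is not made up. Full scale, the value 1, is 0.25 m for a shift and 360 degrees for a turn. A row lasts 1/10 s, in which the tool goes at most 50 mm and 8.59 degrees, less where a joint would pass 70% of its speed; a pose out of reach is approached as far as the arm can. A call with a number of a shift or a turn outside -1 to 1 is refused whole. A call with a gripper value outside its range is refused whole. "grip" is the opening, from 0 (shut) to 1 (fully open), set as the call begins (left out, the last holds). The fingers move at their own pace and stop on an object; the grip force is fixed at half the most. Time passes only in rows, so rows that do not move let the fingers close. It gives the time, the measured TCP pose, the force and the opening at its end, in the units of the state.
- robot.get_obs(): the state, without advancing time (a new reading comes with each control period).
- imaging.snapshot(name): name is "scene" or "side" or "wrist"; returns a dict with "pixels" (420x560x3 uint8, red, green, blue), "z_map" (420x560 float32, m along the optical axis (not along the pixel's ray), 0 where there is no reading), "mtx" (3x3 intrinsics, pixels), "extrinsics" (4x4, takes a point from world to camera coordinates). Camera axes: x right, y up, looking along -z (the intrinsics and any distortion apply to the point x, -y, -z); pixel columns grow to the right and rows downward; lengths in m; the calibration is good to about 2 mm. A picture is of the moment at which its call begins.
- robot.close_job(): hands the job in, once; it reports no verdict.
The state is a dict: "time": time; "joint_positions": joint angles; "qvel": joint speeds; "joint_torque": joint torques, N m; "tool_pos": TCP position; "ee_rot": TCP orientation; "wrist_force": force on the tool from outside, world axes, zero at the start; "wrist_torque": the same for the moment, N m; "width": finger opening in m.
Only numpy, scipy, OpenCV 4.12 (cv2) and the standard library are available. Lean on these libraries where they do the work, as an engineer would, in place of code of your own. Each camera call takes 0.05 s, during which the arm holds its last target.

### The job

The stain on the four sofa feet is dry: move them from the round steel stands on the drying board into the four pockets of the white fitting tray, one per pocket, in reverse order. The foot now standing nearest the robot goes into the tray's farthest pocket, the second nearest into the second farthest, and so on, so that the one now farthest ends in the nearest pocket. Stand each foot upright, flat on the pocket floor and the same way up as now, never let one fall over, and let go of them all.

Things in the scene. Friction and masses are not known exactly. Their poses are not given: they have to be found in the camera images.
- bun_foot: Dark stained wood sofa foot, standing on end. The squat, fat one: a turned round bun 70 mm tall; underside 44 mm across, bulging to a straight upright band 62 mm across from 30 to 52 mm above the underside (the place to grip), top narrowing to 44 mm. Origin: centre of its underside; z up along its axis. At the start its underside is 26 mm above the table (12 mm board + 14 mm stand), centred on its stand within 5 mm. About 120 g.
- straight_foot: Dark stained wood sofa foot, standing on end. A plain round cylinder 40 mm across and 90 mm tall, a shallow groove 62 to 66 mm up; grip it anywhere from 40 to 80 mm up. Origin: centre of its underside; z up along its axis. At the start its underside is 26 mm above the table (12 mm board + 14 mm stand), centred on its stand within 5 mm. About 90 g.
- square_foot: Dark stained wood sofa foot, standing on end. A square block 42 x 42 mm, 80 mm tall; x and y are square to its side faces; it stands turned by up to 0.3 rad from the board. Grip across two side faces. Origin: centre of its underside; z up along its axis. At the start its underside is 26 mm above the table (12 mm board + 14 mm stand), centred on its stand within 5 mm. About 110 g.
- ferrule_foot: Dark stained wood sofa foot, standing on end. The slim one: a round cone 46 mm across at the underside, tapering to 25 mm at 66 mm up, then a straight brass ferrule 25 mm across up to 105 mm, its full height; grip it by the ferrule. Origin: centre of its underside; z up along its axis. At the start its underside is 26 mm above the table (12 mm board + 14 mm stand), centred on its stand within 5 mm. About 110 g.
- drying_board: Light wood board lying on the table, 310 x 90 mm, 12 mm thick, fixed. Origin: centre of its underside; its x axis runs along the row and away from the robot (within 0.22 rad of straight ahead), y across it. Carries the four stands at x = -108, -36, 36, 108 mm. It may be left or right of the robot.
- fitting_tray: Low white plastic tray lying on the table, 294 x 78 mm, 16 mm high, fixed, with four open square pockets in a row, each 66 x 66 mm inside, walls 6 mm thick; floor 6 mm above the table, so the walls rise 10 mm above the floor. Origin: centre of its underside; its x axis runs along the row and away from the robot (within 0.22 rad of straight ahead). Pocket centres at x = -108 (nearest the robot), -36, 36, 108 mm (farthest), y = 0. Empty at the start.
- bun_stand: Round flat steel stand, 68 mm across, 14 mm high, fixed on the drying board: the one under the bun foot at the start. It stays where it is. Origin: centre of its underside, 12 mm above the table; z up.
- straight_stand: Round flat steel stand, 68 mm across, 14 mm high, fixed on the drying board: the one under the straight foot at the start. It stays where it is. Origin: centre of its underside, 12 mm above the table; z up.
- square_stand: Round flat steel stand, 68 mm across, 14 mm high, fixed on the drying board: the one under the square foot at the start. It stays where it is. Origin: centre of its underside, 12 mm above the table; z up.
- ferrule_stand: Round flat steel stand, 68 mm across, 14 mm high, fixed on the drying board: the one under the ferrule foot at the start. It stays where it is. Origin: centre of its underside, 12 mm above the table; z up.
Mind the look-alikes: they are no part of the job. Leave any purple look-alike of the square_foot alone. Leave any green look-alike of the straight_foot alone.

How it is judged:
At the end, for the whole second after the job is handed in: Each foot stands in the pocket that mirrors its starting place (nearest stand, farthest pocket): within 18 mm of the pocket centre along and across the tray, underside under 10 mm above the table (floor: 6 mm), within 0.1 rad of upright, at rest (under 20 mm/s, 0.2 rad/s) (((x of bun_stand in the frame of drying_board between -0.128 and -0.088 m and x of bun_foot in the frame of fitting_tray between 0.09 and 0.126 m) or (x of bun_stand in the frame of drying_board between -0.056 and -0.016 m and x of bun_foot in the frame of fitting_tray between 0.018 and 0.054 m) or (x of bun_stand in the frame of drying_board between 0.016 and 0.056 m and x of bun_foot in the frame of fitting_tray between -0.054 and -0.018 m) or (x of bun_stand in the frame of drying_board between 0.088 and 0.128 m and x of bun_foot in the frame of fitting_tray between -0.126 and -0.09 m)) and y of bun_foot in the frame of fitting_tray between -0.018 and 0.018 m and height (world z) of each of bun_foot, straight_foot, square_foot, ferrule_foot below 0.01 m and angle between each of bun_foot, straight_foot, square_foot, ferrule_foot's own z axis and vertical below 0.1 rad and linear speed of each of bun_foot, straight_foot, square_foot, ferrule_foot below 0.02 m/s and angular speed of each of bun_foot, straight_foot, square_foot, ferrule_foot below 0.2 rad/s and ((x of straight_stand in the frame of drying_board between -0.128 and -0.088 m and x of straight_foot in the frame of fitting_tray between 0.09 and 0.126 m) or (x of straight_stand in the frame of drying_board between -0.056 and -0.016 m and x of straight_foot in the frame of fitting_tray between 0.018 and 0.054 m) or (x of straight_stand in the frame of drying_board between 0.016 and 0.056 m and x of straight_foot in the frame of fitting_tray between -0.054 and -0.018 m) or (x of straight_stand in the frame of drying_board between 0.088 and 0.128 m and x of straight_foot in the frame of fitting_tray between -0.126 and -0.09 m)) and y of straight_foot in the frame of fitting_tray between -0.018 and 0.018 m and ((x of square_stand in the frame of drying_board between -0.128 and -0.088 m and x of square_foot in the frame of fitting_tray between 0.09 and 0.126 m) or (x of square_stand in the frame of drying_board between -0.056 and -0.016 m and x of square_foot in the frame of fitting_tray between 0.018 and 0.054 m) or (x of square_stand in the frame of drying_board between 0.016 and 0.056 m and x of square_foot in the frame of fitting_tray between -0.054 and -0.018 m) or (x of square_stand in the frame of drying_board between 0.088 and 0.128 m and x of square_foot in the frame of fitting_tray between -0.126 and -0.09 m)) and y of square_foot in the frame of fitting_tray between -0.018 and 0.018 m and ((x of ferrule_stand in the frame of drying_board between -0.128 and -0.088 m and x of ferrule_foot in the frame of fitting_tray between 0.09 and 0.126 m) or (x of ferrule_stand in the frame of drying_board between -0.056 and -0.016 m and x of ferrule_foot in the frame of fitting_tray between 0.018 and 0.054 m) or (x of ferrule_stand in the frame of drying_board between 0.016 and 0.056 m and x of ferrule_foot in the frame of fitting_tray between -0.054 and -0.018 m) or (x of ferrule_stand in the frame of drying_board between 0.088 and 0.128 m and x of ferrule_foot in the frame of fitting_tray between -0.126 and -0.09 m)) and y of ferrule_foot in the frame of fitting_tray between -0.018 and 0.018 m); the robot touches nothing.
It fails at once if The bun foot falls over (leans by more than 1 rad) (angle between bun_foot's own z axis and vertical above 1 rad).
It fails at once if The straight foot falls over (leans by more than 1 rad) (angle between straight_foot's own z axis and vertical above 1 rad).
It fails at once if The square foot falls over (leans by more than 1 rad) (angle between square_foot's own z axis and vertical above 1 rad).
It fails at once if The ferrule foot falls over (leans by more than 1 rad) (angle between ferrule_foot's own z axis and vertical above 1 rad).
It also fails if it takes over 112 s, if anything falls off the work surface, if the arm or the gripper's body presses on something with over 40 N, if the wrist force passes 120 N, or if a joint passes its speed limit or range.

## Working session

There is one attempt and no reset: what is moved stays moved. The work goes in short steps, Python scripts to look and compute and a tool call to move; the robot and the scene stay as the last step left them, time stands still between calls to the robot, and variables do not carry over. Pictures are saved under pics/ and viewed, and the job is handed in when it is done.

Besides the shell and the picture viewer there is one more tool, called after ">>>" by a JSON object that holds its "name" and its "arguments". drive_tool: Moves the arm, as the interface text tells. Shift numbers are shares of 0.25 m and turn numbers shares of 360 degrees, none past 1 either way. Its arguments: {"type":"object","properties":{"commands":{"type":"array","items":{"type":"array","items":{"type":"array","items":{"type":"number","minimum":-1,"maximum":1}}}},"grip":{"type":"number"}},"required":["commands"]}

```bash
mkdir -p pics && python3 - <<'E'
from bench import robot, imaging
import cv2,numpy as np
print(robot.get_obs(), getattr(robot,'pinch_z',None))
for n in ['scene','side','wrist']:
    s=imaging.snapshot(n)
    np.savez(f'{n}0.npz',**s)
    cv2.imwrite(f'pics/{n}0.png',cv2.cvtColor(s['pixels'],cv2.COLOR_RGB2BGR))
    print(n,s['mtx'].tolist(),np.round(s['extrinsics'],3).tolist(),(s['z_map']>0).mean())
E
```

```text
{'time': 0.0, 'joint_positions': array([-1.03087622e-01,  8.79613894e-02,  1.37223958e+00, -2.03644644e-05,
        1.68359264e+00, -1.03088503e-01]), 'qvel': array([ 6.04318495e-04,  4.85567676e-04, -2.65281974e-04,  4.93961690e-04,
       -8.44760904e-05,  9.92198429e-05]), 'joint_torque': array([ 1.28542815e-03, -3.40182602e+01, -3.02423716e+01,  7.18220207e-02,
        3.29729996e-02, -1.13141955e-04]), 'tool_pos': array([5.49455045e-01, 5.14337170e-05, 2.04308133e-01]), 'ee_rot': array([-1.66468903,  1.56859528,  3.04769856]), 'wrist_force': array([ 1.11326282, -0.86185883, -0.57439684]), 'wrist_torque': array([-0.0042011 ,  0.04132375, -0.01530721]), 'width': 0.09393098927373503} 0.0188
scene [[417.17570686098713, 0.0, 281.05853723475735], [0.0, 417.17570686098713, 212.38291953370822], [0.0, 0.0, 1.0]] [[-0.05, 0.999, -0.015, 0.098], [-0.771, -0.029, 0.636, 0.352], [0.634, 0.043, 0.772, -1.293], [0.0, 0.0, 0.0, 1.0]] 0.9961734693877551
side [[522.8476429879677, 0.0, 273.97442474456005], [0.0, 522.8476429879677, 203.39659393098935], [0.0, 0.0, 1.0]] [[0.895, -0.445, -0.002, -0.47], [0.232, 0.462, 0.856, -0.141], [-0.38, -0.767, 0.517, -0.806], [0.0, 0.0, 0.0, 1.0]] 0.9959311224489796
wrist [[330.79826952894274, 0.0, 279.0739023330471], [0.0, 330.79826952894274, 206.86998837855438], [0.0, 0.0, 1.0]] [[1.0, -0.0, -0.003, -0.549], [-0.0, 0.963, -0.271, 0.028], [0.003, 0.271, 0.963, -0.392], [0.0, 0.0, 0.0, 1.0]] 0.9959608843537415
```

View pics/scene0.png

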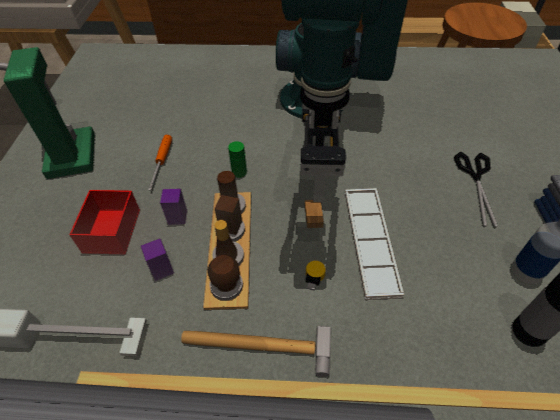

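View pics/side0.png

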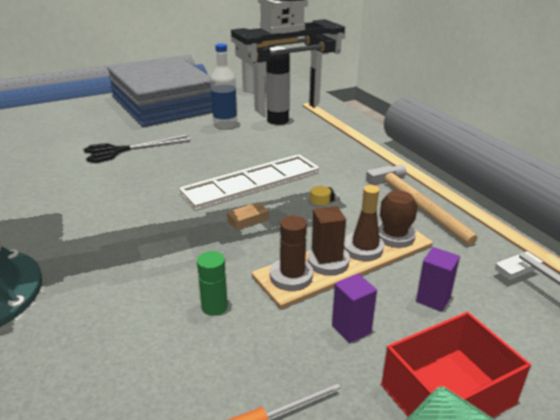

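View pics/wrist0.png

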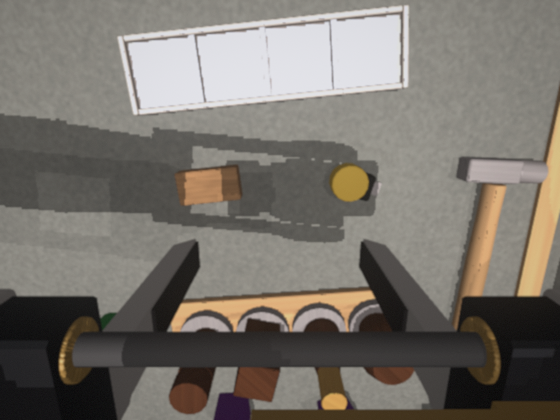

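The feet stand on the light board at y<0 and the tray is at y>0. From near to far they run straight (scene 227,185), square (229,213), ferrule (222,235), bun (224,275). The look-alikes are a green cylinder (237,160) and two purple blocks (173,206 and 157,259). They're off the board, so I'll leave them alone. Next I'll measure.

```bash
cat > h.py <<'E'
import numpy as np,cv2
def cloud(s):
    z=s['z_map'];K=s['mtx'];E=s['extrinsics']
    v,u=np.mgrid[0:z.shape[0],0:z.shape[1]]
    c=np.stack([(u-K[0,2])/K[0,0]*z,-(v-K[1,2])/K[1,1]*z,-z],-1)
    return (c-E[:3,3])@E[:3,:3]
def ray(s,uv,h):
    K=s['mtx'];E=s['extrinsics'];R=E[:3,:3];o=-R.T@E[:3,3]
    uv=np.atleast_2d(uv).astype(float)
    d=np.stack([(uv[:,0]-K[0,2])/K[0,0],-(uv[:,1]-K[1,2])/K[1,1],-np.ones(len(uv))],-1)@R
    return o+d*((h-o[2])/d[:,2])[:,None]
E
python3 - <<'E'
from h import *
for n in ['scene','side','wrist']:
    s=dict(np.load(n+'0.npz'));P=cloud(s);z=P[...,2]
    rgb=s['pixels'].astype(int)
    g=(abs(P[...,0]-.5)<.2)&(abs(P[...,1])<.3)&(z<.008)&(z>-.01);print(n,'table z',np.median(z[g]))
    hsv=cv2.cvtColor(s['pixels'],cv2.COLOR_RGB2HSV)
    # tray
    m=((hsv[...,1]<40)&(hsv[...,2]>150)&(abs(P[...,0]-.55)<.25)&(P[...,1]>.03)&(P[...,1]<.3)&(z>0)&(z<.03)).astype(np.uint8)
    m=cv2.morphologyEx(m,cv2.MORPH_CLOSE,np.ones((5,5)))
    c=max(cv2.findContours(m,0,1)[0],key=cv2.contourArea)[:,0]
    Q=ray(s,c,.016)[:,:2]; r=cv2.minAreaRect((Q*1000).astype(np.float32)); print('tray',r)
    # board
    m=((hsv[...,0]>8)&(hsv[...,0]<25)&(hsv[...,1]>70)&(hsv[...,2]>120)&(abs(P[...,0]-.55)<.25)&(P[...,1]<-.05)&(z>0.004)&(z<.02)).astype(np.uint8)
    m=cv2.morphologyEx(m,cv2.MORPH_CLOSE,np.ones((3,3)))
    cs=[c for c in cv2.findContours(m,0,1)[0] if cv2.contourArea(c)>30]
    if cs:
        c=np.concatenate(cs)[:,0];print('board',cv2.minAreaRect((ray(s,c,.012)[:,:2]*1000).astype(np.float32)))
    # feet tops
    reg=(P[...,1]<-.08)&(P[...,1]>-.3)&(P[...,0]>.3)&(P[...,0]<.75)&(z>.06)&(z<.15)
    reg&=~((hsv[...,0]>35)&(hsv[...,0]<160)&(hsv[...,1]>80))
    nl,lab,st,_=cv2.connectedComponentsWithStats(reg.astype(np.uint8))
    for i in range(1,nl):
        if st[i,4]<30: continue
        pt=P[lab==i]; t=np.percentile(pt[:,2],97); print(i,st[i].tolist(),'top',t.round(4),np.round(pt.mean(0),3))
E
```

```text
scene table z 0.0011644425323138687
tray ((534.7520141601562, 132.76695251464844), (292.47979736328125, 76.66185760498047), 5.371216297149658)
board ((563.5555419921875, -185.09915161132812), (309.3714294433594, 89.17823028564453), 4.312337398529053)
3 [215, 171, 26, 82, 1477] top 0.1318 [ 0.537 -0.185  0.099]
8 [208, 255, 33, 33, 822] top 0.0973 [ 0.681 -0.173  0.087]
side table z 0.00010042390990976406
tray ((538.5936889648438, 140.76980590820312), (262.3945617675781, 488.5195007324219), 89.11724090576172)
board ((598.9778442382812, -169.3409881591797), (387.92218017578125, 161.78997802734375), 0.8431482911109924)
1 [356, 185, 23, 48, 797] top 0.1314 [ 0.596 -0.195  0.097]
2 [379, 190, 38, 34, 1032] top 0.0958 [ 0.66  -0.191  0.082]
3 [311, 206, 35, 42, 1209] top 0.1069 [ 0.52  -0.199  0.09 ]
4 [279, 216, 28, 46, 1125] top 0.1167 [ 0.452 -0.208  0.096]
wrist table z -0.00018968802107138593
tray ((537.385009765625, 120.03717041015625), (297.6937561035156, 100.43582153320312), 5.408473014831543)
board ((607.5460205078125, -151.10064697265625), (401.5032653808594, 95.57847595214844), 15.465137481689453)
1 [367, 323, 25, 8, 136] top 0.0722 [ 0.662 -0.149  0.066]
2 [169, 367, 48, 47, 1696] top 0.1165 [ 0.46  -0.19   0.109]
3 [234, 367, 47, 35, 1334] top 0.1064 [ 0.526 -0.187  0.105]
4 [315, 367, 33, 42, 1034] top 0.1311 [ 0.601 -0.18   0.118]
5 [364, 367, 51, 18, 647] top 0.0954 [ 0.668 -0.187  0.093]
```

```bash
python3 - <<'E'
from h import *
B=np.array([.5636,-.1851]);yb=np.radians(4.31)
names=['straight','square','ferrule','bun'];tz=[.116,.106,.131,.096]
for n in ['scene','side','wrist']:
    s=dict(np.load(n+'0.npz'));P=cloud(s);z=P[...,2]
    for k,(f,t) in enumerate(zip(names,tz)):
        st=B+(-.108+.072*k)*np.array([np.cos(yb),np.sin(yb)])
        d=np.hypot(P[...,0]-st[0],P[...,1]-st[1])
        m=((abs(z-t)<.005)&(d<.045)).astype(np.uint8)
        if m.sum()<20: print(n,f,'none');continue
        v,u=np.nonzero(m);Q=(ray(s,np.c_[u,v],t)[:,:2]*1000).astype(np.float32)
        (cx,cy),r=cv2.minEnclosingCircle(Q); print(n,f,'stand',st.round(4),'circ',round(cx,1),round(cy,1),'dia',round(2*r,1),'mean',Q.mean(0).round(1),'rect',np.round(np.hstack(cv2.minAreaRect(Q)),1),'uv',u.mean().round(),v.mean().round())
    hsv=cv2.cvtColor(s['pixels'],cv2.COLOR_RGB2HSV)
    m=((abs(P[...,0]-.535)<.17)&(abs(P[...,1]-.133)<.09)&(z>.011)&(z<.022)&(hsv[...,1]<50)&(hsv[...,2]>120)).astype(np.uint8)
    v,u=np.nonzero(m);Q=(ray(s,np.c_[u,v],.016)[:,:2]*1000).astype(np.float32);print('tray',n,cv2.minAreaRect(Q))
s=dict(np.load('side0.npz'));cv2.imwrite('pics/crop.png',cv2.cvtColor(cv2.resize(s['pixels'][170:350,190:470],None,fx=2.8,fy=2.8,interpolation=2),cv2.COLOR_RGB2BGR))
from bench import robot
from scipy.spatial.transform import Rotation as Ro
print(Ro.from_euler('xyz',robot.get_obs()['ee_rot']).as_matrix().round(4))
E
```

```text
scene straight stand [ 0.4559 -0.1932] circ 460.8 -195.4 dia 44.9 mean [ 460.1 -194.1] rect [ 460.8 -193.5   43.8   37.7    6.9] uv 226.0 178.0
scene square stand [ 0.5277 -0.1878] circ 528.9 -185.6 dia 60.1 mean [ 528.5 -184.5] rect [ 528.4 -184.3   43.6   45.8   77.1] uv 227.0 204.0
scene ferrule stand [ 0.5995 -0.1824] circ 604.2 -183.2 dia 28.2 mean [ 604.3 -183.5] rect [ 604.4 -183.2   27.5   23.5    8.6] uv 221.0 225.0
scene bun stand [ 0.6713 -0.177 ] circ 674.8 -173.9 dia 50.9 mean [ 673.6 -175. ] rect [ 674.1 -175.2   46.1   48.7   54.4] uv 222.0 265.0
tray scene ((534.958740234375, 132.33897399902344), (293.60858154296875, 79.05789184570312), 5.435247421264648)
side straight stand [ 0.4559 -0.1932] circ 455.9 -202.3 dia 44.9 mean [ 455.4 -202.4] rect [ 455.3 -202.4   42.4   39.5   63.4] uv 293.0 224.0
side square stand [ 0.5277 -0.1878] circ 524.4 -193.0 dia 59.7 mean [ 523.2 -192.7] rect [ 523.2 -192.6   48.4   43.7   77.3] uv 329.0 215.0
side ferrule stand [ 0.5995 -0.1824] circ 597.8 -189.8 dia 31.7 mean [ 599.5 -191.3] rect [ 599.6 -190.7   28.6   24.4   63.4] uv 370.0 
[... 348 characters left out ...]
3.9   42.6   38.7   70.2] uv 188.0 397.0
wrist square stand [ 0.5277 -0.1878] circ 526.7 -184.5 dia 57.6 mean [ 526.8 -185.9] rect [ 526.4 -184.3   44.3   41.6   77.4] uv 257.0 382.0
wrist ferrule stand [ 0.5995 -0.1824] circ 602.0 -181.9 dia 27.3 mean [ 601.8 -181.6] rect [ 6.021e+02 -1.805e+02  2.390e+01  2.230e+01  2.000e-01] uv 334.0 400.0
wrist bun stand [ 0.6713 -0.177 ] circ 668.6 -177.3 dia 44.4 mean [ 668.9 -184.4] rect [ 6.686e+02 -1.863e+02  4.420e+01  2.170e+01  1.000e-01] uv 393.0 374.0
tray wrist ((535.151611328125, 130.54931640625), (292.0419921875, 77.60859680175781), 5.447649002075195)
[[-1.7e-03  1.0e+00  0.0e+00]
 [ 2.0e-04  0.0e+00 -1.0e+00]
 [-1.0e+00 -1.7e-03 -2.0e-04]]
```

View pics/crop.png

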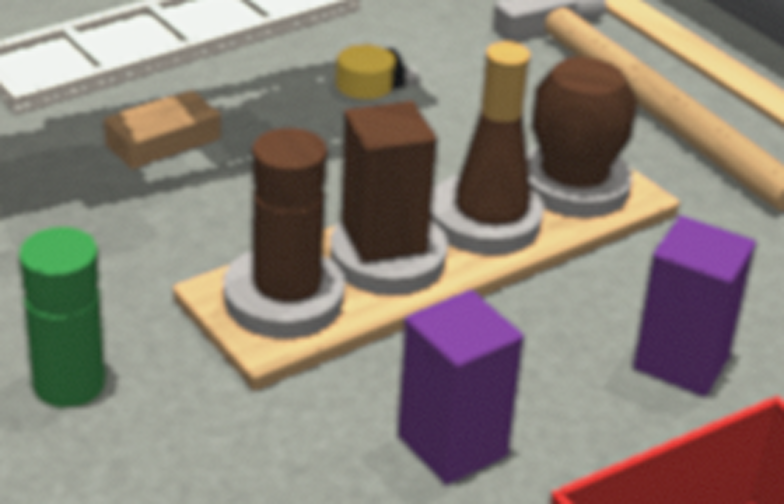

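The crop confirms the four dark feet on stands, in the order straight, square, ferrule, bun, with the green and purple look-alikes off the board. Scene and wrist agree to about 2 mm. The side camera is offset by about 8 mm in y, so I won't use it for positions. First I turn the jaws across the row.

>>> {"name": "drive_tool", "arguments": {"commands": [[[0,0,0,0.0238],[0,0,0,0.0238],[0,0,0,0.0238],[0,0,0,0.0238],[0,0,0,0.0238],[0,0,0,0.0238],[0,0,0,0.0238],[0,0,0,0.0238],[0,0,0,0.0238],[0,0,0,0.0238],[0,0,0,0],[0,0,0,0]]], "grip": 1}}

```text
time: 1.35
tool_pos: [0.5499, 0.0001, 0.2052]
ee_rot: [-0.298, 1.57, 2.922]
wrist_force: [-0.4, 0.3, 1.1]
width: 0.0937
```

```bash
cat > go.py <<'E'
import sys,numpy as np
from bench import robot
from scipy.spatial.transform import Rotation as Ro
# usage: go.py x y z(TCP) [yawdeg of tool y]
o=robot.get_obs();R=Ro.from_euler('xyz',o['ee_rot']).as_matrix()
yaw=np.degrees(np.arctan2(R[1,1],R[0,1]))
print('t',o['time'].__round__(2),'pos',o['tool_pos'].round(4),'yaw_y %.2f'%yaw,'w',round(o['width'],4),'F',o['wrist_force'].round(1),'tilt',R[:,0].round(4),'j6 %.2f'%o['joint_positions'][5])
if len(sys.argv)>3:
    t=np.array(list(map(float,sys.argv[1:4])));d=t-o['tool_pos']
    print('tool shift share of .25 (total):',(R.T@d/.25).round(4), 'mm',(R.T@d*1000).round(1))
if len(sys.argv)>4: print('turn share',round((yaw-float(sys.argv[4]))/360,4))
E
python3 go.py 0.4595 -0.194 0.206 -85.7
```

```text
t 1.35 pos [5.499e-01 1.000e-04 2.052e-01] yaw_y -85.50 w 0.0937 F [-0.4  0.3  1.1] tilt [-6.e-04  1.e-04 -1.e+00] j6 1.39
tool shift share of .25 (total): [-0.0032  0.7455  0.4212] mm [ -0.8 186.4 105.3]
turn share 0.0006
```

>>> {"name": "drive_tool", "arguments": {"commands": [[[0,0.0932,0.0527,0],[0,0.0932,0.0527,0],[0,0.0932,0.0527,0],[0,0.0932,0.0527,0],[0,0.0932,0.0527,0],[0,0.0932,0.0527,0],[0,0.0932,0.0527,0],[0,0.0932,0.0527,0],[0,0,0,0],[0,0,0,0],[0,0,0,0]]]}}

```text
time: 2.45
tool_pos: [0.4593, -0.1931, 0.2055]
ee_rot: [-2.246, 1.57, 0.973]
wrist_force: [0.2, -0.7, 0.4]
width: 0.0939
```

```bash
python3 go.py 0.4595 -0.194 0.062; python3 - <<'E'
from bench import imaging
from h import *
s=imaging.snapshot('wrist');cv2.imwrite('pics/w1.png',cv2.cvtColor(s['pixels'],cv2.COLOR_RGB2BGR))
P=cloud(s);z=P[...,2]
for f,x,y,t in [('straight',.4595,-.194,.116),('square',.5275,-.185,.106),('ferrule',.603,-.1825,.131),('bun',.671,-.176,.096)]:
    m=(abs(z-t)<.004)&(np.hypot(P[...,0]-x,P[...,1]-y)<.045);v,u=np.nonzero(m)
    if len(u)>20:
        Q=(ray(s,np.c_[u,v],t)[:,:2]*1000).astype(np.float32);print(f,cv2.minEnclosingCircle(Q),cv2.minAreaRect(Q),Q.mean(0),u.mean(),v.mean())
E
```

```text
t 2.45 pos [ 0.4593 -0.1931  0.2055] yaw_y -85.58 w 0.0939 F [ 0.2 -0.7  0.4] tilt [ 4.e-04  5.e-04 -1.e+00] j6 0.98
tool shift share of .25 (total): [ 5.74e-01  4.10e-03 -2.00e-04] mm [ 1.435e+02  1.000e+00 -1.000e-01]
straight ((458.5389709472656, -197.9517364501953), 19.93954849243164) ((458.4737854003906, -197.63282775878906), (38.92238998413086, 38.3013801574707), 4.424984455108643) [ 458.72665 -197.67789] 284.60665844636253 212.0265104808878
square ((526.12646484375, -188.0541229248047), 28.382158279418945) ((526.1533813476562, -188.09439086914062), (41.60553741455078, 41.61104965209961), 77.50084686279297) [ 526.5954  -188.07147] 279.4691780821918 128.5300608828006
ferrule ((601.6158447265625, -186.96961975097656), 12.470653533935547) ((600.9848022460938, -187.16876220703125), (23.339111328125, 24.00973129272461), 4.372447967529297) [ 601.6874  -187.10812] 286.49138712601996 18.045330915684495
```

View pics/w1.png

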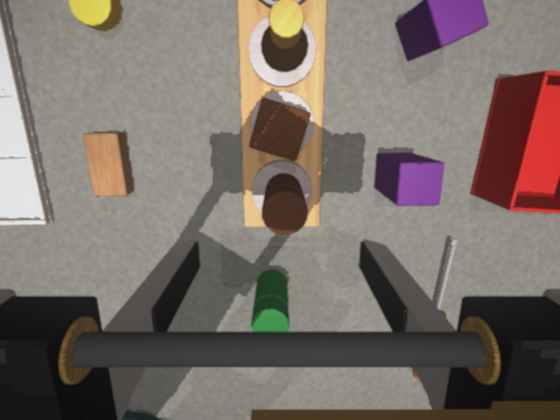

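The wrist view looks straight down at the straight foot (284,212). The foot is about 4 mm to the −y side of the jaw centre (fingers are symmetric about u=280), so I correct that and descend.

>>> {"name": "drive_tool", "arguments": {"commands": [[[0.07,0.008,0,0],[0.07,0.008,0,0],[0.07,0,0,0],[0.07,0,0,0],[0.07,0,0,0],[0.07,0,0,0],[0.07,0,0,0],[0.07,0,0,0],[0.03,0,0,0],[0.012,0,0,0],[0,0,0,0],[0,0,0,0]]]}}

```text
time: 3.7
tool_pos: [0.46, -0.198, 0.056]
ee_rot: [2.587, 1.569, -0.478]
wrist_force: [0.2, 0.2, 0.3]
width: 0.0938
```

```bash
python3 go.py 0.459 -0.197 0.055; python3 - <<'E'
from bench import imaging
from h import *
s=imaging.snapshot('wrist');cv2.imwrite('pics/w2.png',cv2.cvtColor(s['pixels'],cv2.COLOR_RGB2BGR))
E
```

```text
t 3.7 pos [ 0.46  -0.198  0.056] yaw_y -85.66 w 0.0938 F [0.2 0.2 0.3] tilt [ 1.7e-03 -9.0e-04 -1.0e+00] j6 0.98
tool shift share of .25 (total): [ 0.004  -0.0042  0.0038] mm [ 1.  -1.1  0.9]
```

View pics/w2.png

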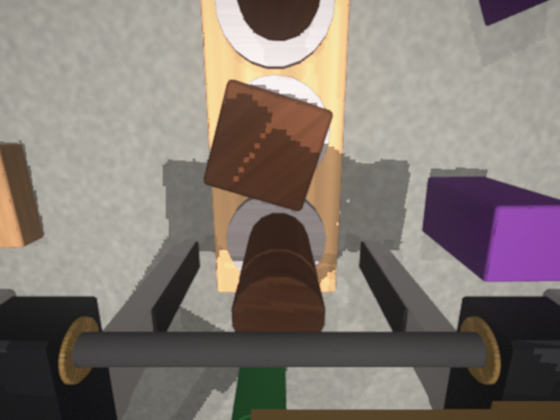

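The straight foot is centred between the fingers (u≈278). Closing.

>>> {"name": "drive_tool", "arguments": {"commands": [[[0,0,0,0],[0,0,0,0],[0,0,0,0],[0,0,0,0],[0,0,0,0],[0,0,0,0],[0,0,0,0],[0,0,0,0],[0,0,0,0],[0,0,0,0]]], "grip": 0}}

```text
time: 4.75
tool_pos: [0.4593, -0.1978, 0.055]
ee_rot: [-2.451, 1.571, 0.766]
wrist_force: [0.5, -0.3, -0.2]
width: 0.0396
```

>>> {"name": "drive_tool", "arguments": {"commands": [[[-0.02,0,0,0],[-0.06,0,0,0],[-0.08,0,0,0],[-0.08,0,0,0],[-0.08,0,0,0],[-0.08,0,0,0],[-0.08,0,0,0],[-0.08,0,0,0],[-0.08,0,0,0],[-0.06,0,0,0],[-0.02,0,0,0],[0,0,0,0],[0,0,0,0]]]}}

```text
time: 6.05
tool_pos: [0.4589, -0.1976, 0.2339]
ee_rot: [-0.604, 1.569, 2.613]
wrist_force: [0.1, 0.0, -0.6]
width: 0.0399
```

```bash
python3 - <<'E'
import numpy as np
for yaw in[5.44]:
  c,s=np.cos(np.radians(yaw)),np.sin(np.radians(yaw))
  for x in (-108,-36,36,108): print(x,(535+x*c).round(1),(131.8+x*s).round(1))
E
python3 go.py 0.6425 0.142 0.24 -84.6
```

```text
-108 427.5 121.6
-36 499.2 128.4
36 570.8 135.2
108 642.5 142.0
t 6.05 pos [ 0.4589 -0.1976  0.2339] yaw_y -85.68 w 0.0399 F [ 0.1  0.  -0.6] tilt [-1.5e-03  9.0e-04 -1.0e+00] j6 0.98
tool shift share of .25 (total): [-0.0242 -1.2992 -0.8347] mm [  -6.  -324.8 -208.7]
turn share -0.003
```

>>> {"name": "drive_tool", "arguments": {"commands": [[[0,-0.0433,-0.0278,0],[0,-0.0866,-0.0556,0],[0,-0.0866,-0.0556,0],[0,-0.0866,-0.0556,0],[0,-0.0866,-0.0556,0],[0,-0.0866,-0.0556,0],[0,-0.0866,-0.0556,0],[0,-0.0866,-0.0556,0],[0,-0.0866,-0.0556,0],[0,-0.0866,-0.0556,0],[0,-0.0866,-0.0556,0],[0,-0.0866,-0.0556,0],[0,-0.0866,-0.0556,0],[0,-0.0866,-0.0556,0],[0,-0.0866,-0.0556,0],[0,-0.0433,-0.0278,0],[0,0,0,0],[0,0,0,0],[0,0,0,0]]]}}

```text
time: 7.95
tool_pos: [0.6424, 0.1408, 0.2351]
ee_rot: [1.255, 1.57, -1.812]
wrist_force: [0.4, -0.1, -0.9]
width: 0.0396
```

```bash
python3 go.py 0.6425 0.142 0.036 -84.6; python3 - <<'E'
from bench import imaging
from h import *
for n in('wrist','scene'):
    s=imaging.snapshot(n);cv2.imwrite(f'pics/{n}3.png',cv2.cvtColor(s['pixels'],cv2.COLOR_RGB2BGR))
    np.savez(n+'3.npz',**s)
E
```

```text
t 7.95 pos [0.6424 0.1408 0.2351] yaw_y -85.74 w 0.0396 F [ 0.4 -0.1 -0.9] tilt [-1.e-04 -5.e-04 -1.e+00] j6 1.63
tool shift share of .25 (total): [ 0.7965 -0.0052 -0.001 ] mm [199.1  -1.3  -0.2]
turn share -0.0032
```

View pics/wrist3.png

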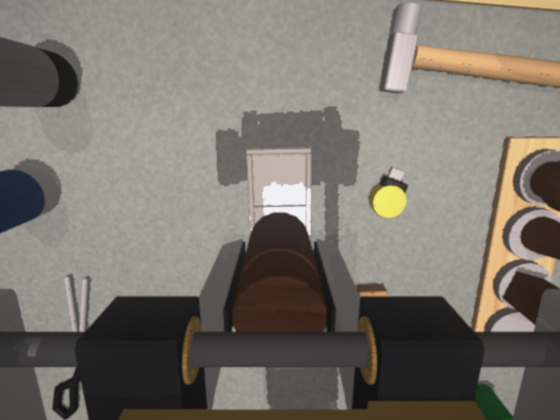

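View pics/scene3.png

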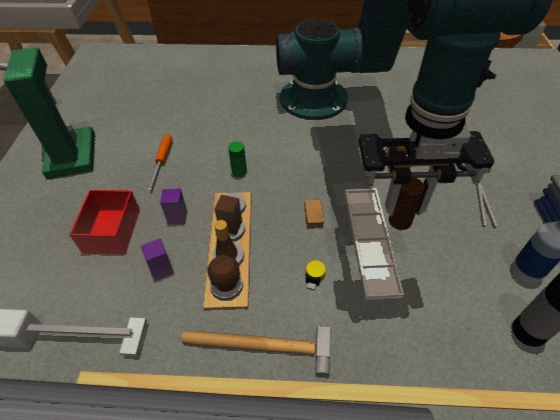

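Wrist and scene both show the foot lined up over the far pocket (tray at u 250–310, centred on the jaws). I lower it.

>>> {"name": "drive_tool", "arguments": {"commands": [[[0.04,-0.005,0,0],[0.08,0,0,0],[0.08,0,0,0],[0.08,0,0,0],[0.08,0,0,0],[0.08,0,0,0],[0.08,0,0,0],[0.08,0,0,0],[0.08,0,0,0],[0.06,0,0,0],[0.03,0,0,0],[0.015,0,0,0],[0.008,0,0,0],[0,0,0,0],[0,0,0,0],[0,0,0,0]]]}}

```text
time: 9.65
tool_pos: [0.6432, 0.1431, 0.0377]
ee_rot: [-3.085, 1.569, 0.132]
wrist_force: [-0.1, 0.1, -0.5]
width: 0.0399
```

```bash
python3 go.py 0.6425 0.142 0.035; python3 - <<'E'
from bench import imaging
from h import *
for n in('wrist','side'):
    s=imaging.snapshot(n);cv2.imwrite(f'pics/{n}4.png',cv2.cvtColor(s['pixels'],cv2.COLOR_RGB2BGR))
E
```

```text
t 9.65 pos [0.6432 0.1431 0.0377] yaw_y -85.68 w 0.0399 F [-0.1  0.1 -0.5] tilt [ 1.7e-03  2.0e-04 -1.0e+00] j6 1.63
tool shift share of .25 (total): [0.0109 0.0041 0.0031] mm [2.7 1.  0.8]
```

View pics/wrist4.png

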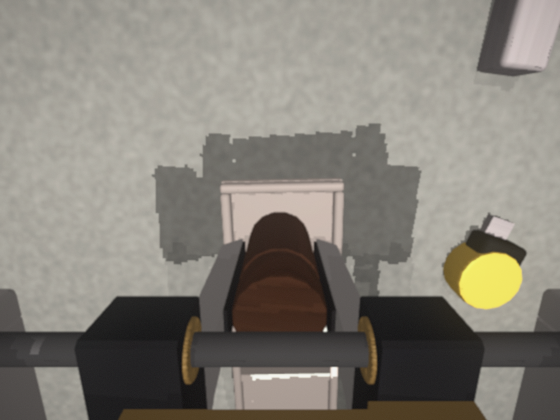

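View pics/side4.png

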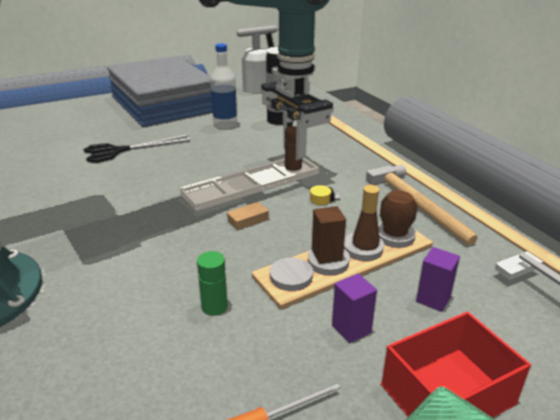

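The foot is inside the far pocket, just above the floor. I lower it the last 2 mm, then check contact.

>>> {"name": "drive_tool", "arguments": {"commands": [[[0.004,0,0,0],[0.004,0,0,0],[0.002,0,0,0],[0,0,0,0],[0,0,0,0]]]}}

```text
time: 10.25
tool_pos: [0.6428, 0.143, 0.035]
ee_rot: [3.141, 1.57, 0.075]
wrist_force: [-1.5, 0.5, 4.5]
width: 0.0401
```

Contact shows (Fz rose to 4.5 N). Opening, then lifting.

>>> {"name": "drive_tool", "arguments": {"commands": [[[0,0,0,0],[0,0,0,0],[0,0,0,0],[0,0,0,0],[0,0,0,0],[0,0,0,0],[-0.03,0,0,0],[-0.08,0,0,0],[-0.08,0,0,0],[-0.08,0,0,0],[-0.08,0,0,0],[-0.08,0,0,0],[-0.08,0,0,0],[-0.08,0,0,0],[-0.08,0,0,0],[0,0,0,0]]], "grip": 1}}

```text
time: 11.85
tool_pos: [0.6444, 0.1432, 0.2067]
ee_rot: [-3.084, 1.562, 0.133]
wrist_force: [0.5, -0.6, 0.9]
width: 0.094
```

```bash
python3 go.py 0.527 -0.187 0.206 -102.6
```

```text
t 11.85 pos [0.6444 0.1432 0.2067] yaw_y -85.68 w 0.094 F [ 0.5 -0.6  0.9] tilt [ 0.0083  0.0011 -1.    ] j6 1.63
tool shift share of .25 (total): [-0.0026  1.2818  0.5676] mm [ -0.7 320.5 141.9]
turn share 0.047
```

>>> {"name": "drive_tool", "arguments": {"commands": [[[0,0.0493,0.0218,0],[0,0.0986,0.0437,0],[0,0.0986,0.0437,0],[0,0.0986,0.0437,0],[0,0.0986,0.0437,0],[0,0.0986,0.0437,0],[0,0.0986,0.0437,0],[0,0.0986,0.0437,0],[0,0.0986,0.0437,0],[0,0.0986,0.0437,0],[0,0.0986,0.0437,0],[0,0.0986,0.0437,0],[0,0.0986,0.0437,0],[0,0.0493,0.0218,0],[0,0,0,0.0235],[0,0,0,0.0235],[0,0,0,0],[0,0,0,0],[0,0,0,0]]]}}

```text
time: 13.75
tool_pos: [0.525, -0.187, 0.2013]
ee_rot: [-0.379, 1.57, 2.546]
wrist_force: [-0.4, 0.1, -0.1]
width: 0.0938
```

```bash
cat > meas.py <<'E'
import sys
from bench import imaging,robot
from h import *
from scipy.spatial.transform import Rotation as Ro
n=sys.argv[1]
s=imaging.snapshot('wrist');cv2.imwrite(f'pics/{n}.png',cv2.cvtColor(s['pixels'],cv2.COLOR_RGB2BGR))
P=cloud(s);z=P[...,2]
o=robot.get_obs();R=Ro.from_euler('xyz',o['ee_rot']).as_matrix()
for f,x,y,t in [('straight',.459,-.197,.116),('square',.527,-.187,.106),('ferrule',.602,-.185,.131),('bun',.670,-.178,.096)]:
    m=(abs(z-t)<.004)&(np.hypot(P[...,0]-x,P[...,1]-y)<.04);v,u=np.nonzero(m)
    if len(u)>20:
        Q=(ray(s,np.c_[u,v],t)[:,:2]*1000).astype(np.float32);c,r=cv2.minEnclosingCircle(Q)
        d=R.T@(np.array([c[0]/1e3,c[1]/1e3,t])-o['tool_pos'])
        print(f,np.round(c,1),'dia %.1f'%(2*r),'rect',np.round(np.hstack(cv2.minAreaRect(Q)),1),'uv',u.mean().round(),v.mean().round(),'in tool mm',(d*1000).round(1))
E
python3 go.py 0.527 -0.187 0.055 -102.6; python3 meas.py w5
```

```text
t 13.75 pos [ 0.525  -0.187   0.2013] yaw_y -102.46 w 0.0938 F [-0.4  0.1 -0.1] tilt [-6.e-04  4.e-04 -1.e+00] j6 1.34
tool shift share of .25 (total): [ 0.5852 -0.0015 -0.0084] mm [146.3  -0.4  -2.1]
turn share 0.0004
square [ 526.7 -188.4] dia 56.6 rect [ 527.  -188.4   41.6   41.2   77.5] uv 280.0 206.0 in tool mm [95.5  1.1 -1.9]
ferrule [ 602.4 -187.2] dia 24.5 rect [ 602.2 -187.    24.1   23.9   77.5] uv 257.0 119.0 in tool mm [ 70.4 -16.5 -75.6]
bun [ 669.  -179.6] dia 46.0 rect [ 669.5 -179.3   44.7   44.8    2.9] uv 230.0 32.0 in tool mm [ 105.4  -38.3 -139. ]
```

View pics/w5.png

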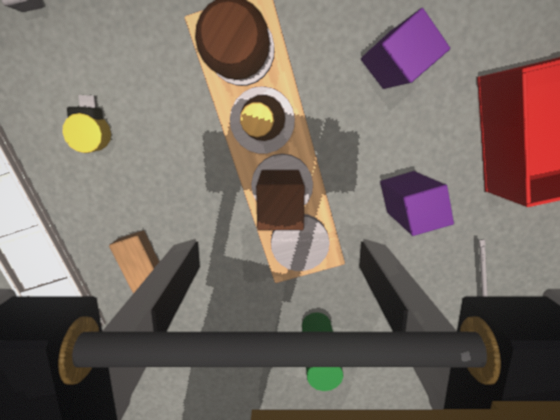

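The square foot is centred at (280,206), with its faces parallel to the jaws. Before descending I check how much room the right-hand finger has to the purple block.

```bash
python3 - <<'E'
from h import *
for n in('scene','side'):
    s=dict(np.load(n+'0.npz'));P=cloud(s);h=cv2.cvtColor(s['pixels'],cv2.COLOR_RGB2HSV)
    m=((h[...,0]>125)&(h[...,0]<160)&(h[...,1]>80)).astype(np.uint8)
    k,l,st,_=cv2.connectedComponentsWithStats(m)
    for i in range(1,k):
        if st[i,4]>200: q=P[l==i];print(n,np.percentile(q,2,0).round(3),np.percentile(q,98,0).round(3))
E
```

```text
scene [ 0.465 -0.342  0.048] [ 0.508 -0.3    0.083]
scene [ 0.61  -0.347  0.013] [ 0.658 -0.299  0.083]
side [ 0.604 -0.356  0.007] [ 0.65  -0.313  0.081]
side [ 0.463 -0.347  0.007] [ 0.504 -0.309  0.081]
```

Purple blocks start at y≤−0.30 and the finger reaches about −0.25, so it's clear. Descending.

>>> {"name": "drive_tool", "arguments": {"commands": [[[0.06,0.002,-0.004,0],[0.07,0.002,-0.004,0],[0.07,0,0,0],[0.07,0,0,0],[0.07,0,0,0],[0.07,0,0,0],[0.07,0,0,0],[0.06,0,0,0],[0.03,0,0,0],[0.02,0,0,0],[0,0,0,0],[0,0,0,0]]]}}

```text
time: 15.0
tool_pos: [0.5274, -0.1889, 0.055]
ee_rot: [2.903, 1.569, -0.458]
wrist_force: [1.0, 0.3, 0.3]
width: 0.0942
```

>>> {"name": "drive_tool", "arguments": {"commands": [[[0,0,0,0],[0,0,0,0],[0,0,0,0],[0,0,0,0],[0,0,0,0],[0,0,0,0],[0,0,0,0],[0,0,0,0],[0,0,0,0],[0,0,0,0]]], "grip": 0}}

```text
time: 16.0
tool_pos: [0.5269, -0.1886, 0.0542]
ee_rot: [-2.035, 1.571, 0.886]
wrist_force: [0.3, 0.1, 1.0]
width: 0.0418
```

```bash
python3 go.py 0.527 -0.187 0.24 -84.6; python3 meas.py w6
```

```text
t 16.0 pos [ 0.5269 -0.1886  0.0542] yaw_y -102.60 w 0.0418 F [0.3 0.1 1. ] tilt [ 1.e-04  1.e-04 -1.e+00] j6 1.35
tool shift share of .25 (total): [-0.743  -0.0064  0.001 ] mm [-185.8   -1.6    0.3]
turn share -0.05
square [ 534.6 -190.7] dia 67.8 rect [ 531.  -189.9   67.8   35.4   77.4] uv 279.0 293.0 in tool mm [-51.7   0.3  -8. ]
ferrule [ 602.4 -187.4] dia 24.5 rect [ 602.2 -187.3   24.3   24.    77.4] uv 221.0 134.0 in tool mm [-76.7 -17.7 -73.4]
bun [ 652.3 -176.2] dia 29.7 rect [ 649.2 -175.6   29.7    6.2   77.4] uv 171.0 7.0 in tool mm [ -41.7  -39.4 -119.6]
```

View pics/w6.png

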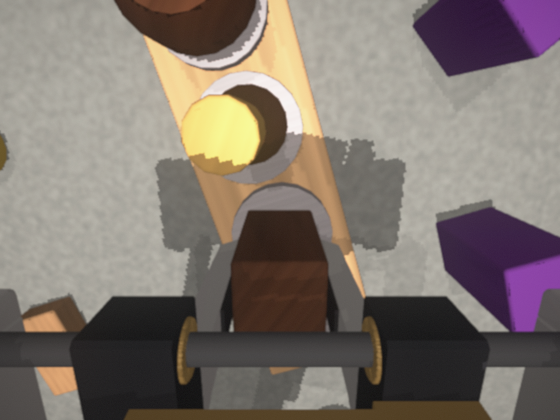

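Gripped at 41.8 mm, which matches the 42 mm block. Lift and turn back to the tray's direction.

>>> {"name": "drive_tool", "arguments": {"commands": [[[-0.02,0,0,0],[-0.06,0,0,0],[-0.08,0,0,0],[-0.08,0,0,0],[-0.08,0,0,0],[-0.08,0,0,0],[-0.08,0,0,0],[-0.08,0,0,0],[-0.08,0,0,0],[-0.06,0,0,0],[-0.02,0,0,0],[0,0,0,-0.0167],[0,0,0,-0.0167],[0,0,0,-0.0166],[0,0,0,0],[0,0,0,0]]]}}

```text
time: 17.65
tool_pos: [0.5266, -0.1886, 0.2337]
ee_rot: [-0.512, 1.57, 2.722]
wrist_force: [-0.0, 0.4, -1.9]
width: 0.0418
```

```bash
python3 go.py 0.5708 0.1355 0.234 -84.6
```

```text
t 17.65 pos [ 0.5266 -0.1886  0.2337] yaw_y -84.73 w 0.0418 F [-0.   0.4 -1.9] tilt [-9.e-04  4.e-04 -1.e+00] j6 1.03
tool shift share of .25 (total): [-6.0000e-04 -1.2747e+00 -2.9500e-01] mm [-2.000e-01 -3.187e+02 -7.380e+01]
turn share -0.0003
```

>>> {"name": "drive_tool", "arguments": {"commands": [[[0,-0.049,-0.0113,0],[0,-0.0981,-0.0227,0],[0,-0.0981,-0.0227,0],[0,-0.0981,-0.0227,0],[0,-0.0981,-0.0227,0],[0,-0.0981,-0.0227,0],[0,-0.0981,-0.0227,0],[0,-0.0981,-0.0227,0],[0,-0.0981,-0.0227,0],[0,-0.0981,-0.0227,0],[0,-0.0981,-0.0227,0],[0,-0.0981,-0.0227,0],[0,-0.0981,-0.0227,0],[0,-0.049,-0.0113,0],[0,0,0,0],[0,0,0,0],[0,0,0,0]]]}}

```text
time: 19.35
tool_pos: [0.5702, 0.1347, 0.2343]
ee_rot: [1.567, 1.57, -1.481]
wrist_force: [-0.0, 0.4, -1.2]
width: 0.0419
```

```bash
python3 go.py 0.5708 0.1355 0.036 -84.6;python3 meas.py w7
```

```text
t 19.35 pos [0.5702 0.1347 0.2343] yaw_y -84.68 w 0.0419 F [-0.   0.4 -1.2] tilt [ 1.e-04 -6.e-04 -1.e+00] j6 1.61
tool shift share of .25 (total): [ 0.7933 -0.0036 -0.0025] mm [198.3  -0.9  -0.6]
turn share -0.0002
```

View pics/w7.png

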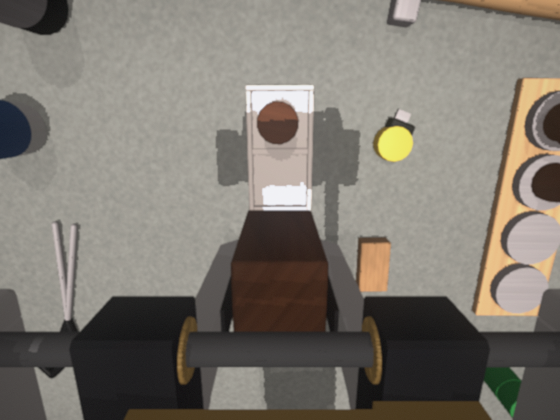

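The straight foot stands upright in the far pocket (278,122). Lowering the square one.

>>> {"name": "drive_tool", "arguments": {"commands": [[[0.04,-0.0036,-0.0025,0],[0.08,0,0,0],[0.08,0,0,0],[0.08,0,0,0],[0.08,0,0,0],[0.08,0,0,0],[0.08,0,0,0],[0.08,0,0,0],[0.08,0,0,0],[0.06,0,0,0],[0.03,0,0,0],[0.015,0,0,0],[0.006,0,0,0],[0.003,0,0,0],[0,0,0,0],[0,0,0,0]]]}}

```text
time: 21.0
tool_pos: [0.5714, 0.1367, 0.0366]
ee_rot: [-3.111, 1.569, 0.125]
wrist_force: [-0.4, -0.2, -1.7]
width: 0.042
```

```bash
python3 go.py 0.5708 0.1355 0.034 -84.6;python3 meas.py w8
```

```text
t 21.0 pos [0.5714 0.1367 0.0366] yaw_y -84.60 w 0.042 F [-0.4 -0.2 -1.7] tilt [ 1.6e-03  2.0e-04 -1.0e+00] j6 1.61
tool shift share of .25 (total): [0.0103 0.0046 0.0028] mm [2.6 1.2 0.7]
turn share 0.0
```

View pics/w8.png

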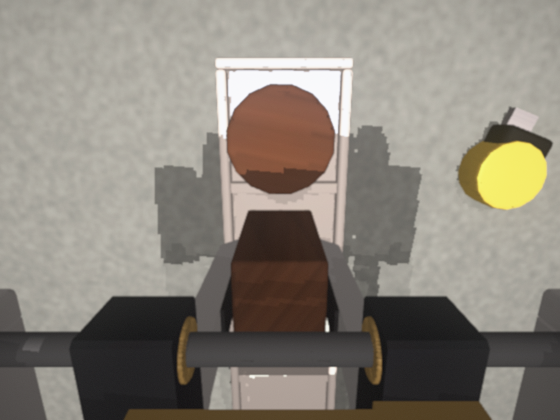

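The square foot is over its pocket and clear of the walls. Final lowering.

>>> {"name": "drive_tool", "arguments": {"commands": [[[0.004,0,0,0],[0.004,0,0,0],[0.002,0,0,0],[0,0,0,0],[0,0,0,0]]]}}

```text
time: 21.55
tool_pos: [0.5712, 0.1367, 0.0342]
ee_rot: [-3.113, 1.57, 0.123]
wrist_force: [-0.9, 0.4, 5.3]
width: 0.0421
```

Contact. Release, lift, return.

>>> {"name": "drive_tool", "arguments": {"commands": [[[0,0,0,0],[0,0,0,0],[0,0,0,0],[0,0,0,0],[0,0,0,0],[0,0,0,0],[-0.03,0,0,0],[-0.08,0,0,0],[-0.08,0,0,0],[-0.08,0,0,0],[-0.08,0,0,0],[-0.08,0,0,0],[-0.08,0,0,0],[-0.08,0,0,0],[-0.08,0,0,0],[-0.08,0,0,0],[0,0,0,0],[0,0,0,0]]], "grip": 1}}

```text
time: 23.35
tool_pos: [0.571, 0.1367, 0.2211]
ee_rot: [-3.111, 1.57, 0.125]
wrist_force: [-0.2, 0.7, -0.4]
width: 0.0941
```

```bash
python3 go.py 0.602 -0.187 0.22 -85.7
```

```text
t 23.35 pos [0.571  0.1367 0.2211] yaw_y -84.60 w 0.0941 F [-0.2  0.7 -0.4] tilt [ 1.2e-03  2.0e-04 -1.0e+00] j6 1.61
tool shift share of .25 (total): [ 0.0045  1.3005 -0.0017] mm [  1.1 325.1  -0.4]
turn share 0.0031
```

>>> {"name": "drive_tool", "arguments": {"commands": [[[0,0.05,0,0],[0,0.1,0,0],[0,0.1,0,0],[0,0.1,0,0],[0,0.1,0,0],[0,0.1,0,0],[0,0.1,0,0],[0,0.1,0,0],[0,0.1,0,0],[0,0.1,0,0],[0,0.1,0,0],[0,0.1,0,0],[0,0.1,0,0],[0,0.05,0,0],[0,0,0,0.003],[0,0,0,0],[0,0,0,0],[0,0,0,0]]]}}

```text
time: 25.15
tool_pos: [0.6015, -0.1858, 0.221]
ee_rot: [-2.827, 1.57, 0.392]
wrist_force: [0.1, 0.2, 0.5]
width: 0.0938
```

```bash
python3 go.py 0.602 -0.187 0.093 -85.7;python3 meas.py w9
```

```text
t 25.15 pos [ 0.6015 -0.1858  0.221 ] yaw_y -85.59 w 0.0938 F [0.1 0.2 0.5] tilt [ 3.e-04  1.e-04 -1.e+00] j6 1.10
tool shift share of .25 (total): [ 0.5119  0.005  -0.0014] mm [128.    1.3  -0.4]
turn share 0.0003
ferrule [ 603.1 -187.1] dia 25.0 rect [ 602.9 -187.    24.5   23.8   48.7] uv 281.0 209.0 in tool mm [90.1  1.3 -1.5]
bun [ 670.8 -178.9] dia 46.1 rect [ 670.8 -178.7   45.    44.6   76.5] uv 277.0 124.0 in tool mm [125.1  -1.6 -69.5]
```

View pics/w9.png

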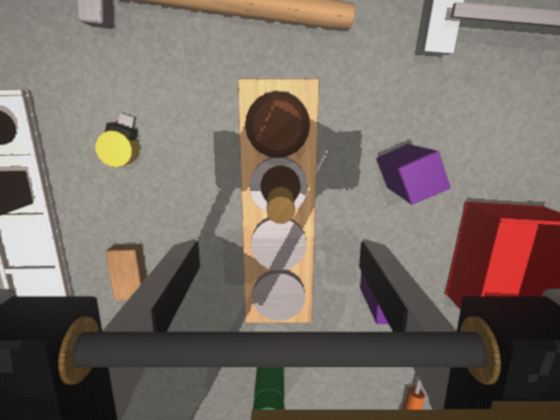

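The ferrule foot is centred at (281,209). Descending to the ferrule, with the pads about 86 mm up the foot.

>>> {"name": "drive_tool", "arguments": {"commands": [[[0.06,0.004,-0.004,0],[0.07,0,0,0],[0.07,0,0,0],[0.07,0,0,0],[0.07,0,0,0],[0.07,0,0,0],[0.06,0,0,0],[0.03,0,0,0],[0.012,0,0,0],[0,0,0,0],[0,0,0,0]]]}}

```text
time: 26.3
tool_pos: [0.6031, -0.1881, 0.0938]
ee_rot: [2.69, 1.569, -0.376]
wrist_force: [-0.0, -0.4, -0.0]
width: 0.0938
```

>>> {"name": "drive_tool", "arguments": {"commands": [[[0,0,0,0],[0,0,0,0],[0,0,0,0],[0,0,0,0],[0,0,0,0],[0,0,0,0],[0,0,0,0],[0,0,0,0],[0,0,0,0],[0,0,0,0],[0,0,0,0],[0,0,0,0]]], "grip": 0.15}}

```text
time: 27.5
tool_pos: [0.6024, -0.1878, 0.0926]
ee_rot: [-0.911, 1.571, 2.306]
wrist_force: [0.0, 0.2, -0.1]
width: 0.0248
```

```bash
python3 go.py 0.602 -0.187 0.093 -85.7;python3 meas.py w10
```

```text
t 27.5 pos [ 0.6024 -0.1878  0.0926] yaw_y -85.68 w 0.0248 F [ 0.   0.2 -0.1] tilt [-1.e-04  2.e-04 -1.e+00] j6 1.10
tool shift share of .25 (total): [-0.0015 -0.0033  0.0015] mm [-0.4 -0.8  0.4]
turn share 0.0001
ferrule [ 610.2 -187.7] dia 49.6 rect [ 604.  -187.4   49.4   25.8   87.9] uv 280.0 282.0 in tool mm [-38.4   0.5  -7.8]
bun [ 671.1 -178.9] dia 45.5 rect [ 670.8 -178.9   44.8   44.4   31.4] uv 272.0 133.0 in tool mm [ -3.4  -3.7 -69.1]
```

View pics/w10.png

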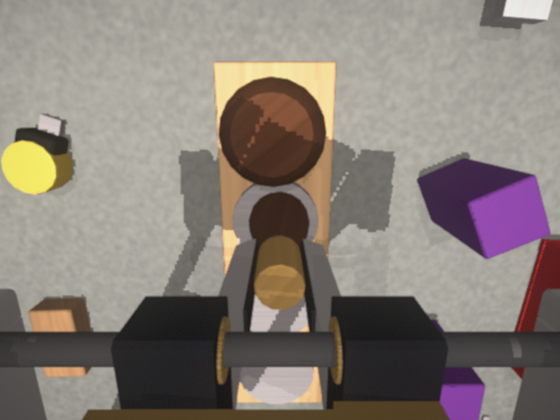

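Gripped at 24.8 mm, which matches the 25 mm ferrule. Lifting.

>>> {"name": "drive_tool", "arguments": {"commands": [[[-0.02,0,0,0],[-0.05,0,0,0],[-0.07,0,0,0],[-0.07,0,0,0],[-0.07,0,0,0],[-0.07,0,0,0],[-0.07,0,0,0],[-0.07,0,0,0],[-0.05,0,0,0],[-0.02,0,0,0],[0,0,0,0],[0,0,0,0]]], "grip": 0}}

```text
time: 28.75
tool_pos: [0.6022, -0.1878, 0.2319]
ee_rot: [-0.481, 1.569, 2.736]
wrist_force: [-0.3, -0.8, -1.5]
width: 0.0248
```

```bash
python3 go.py 0.4992 0.1287 0.234 -84.6
```

```text
t 28.75 pos [ 0.6022 -0.1878  0.2319] yaw_y -85.68 w 0.0248 F [-0.3 -0.8 -1.5] tilt [-1.2e-03  5.0e-04 -1.0e+00] j6 1.10
tool shift share of .25 (total): [-0.0072 -1.2933  0.3155] mm [  -1.8 -323.3   78.9]
turn share -0.003
```

>>> {"name": "drive_tool", "arguments": {"commands": [[[0,-0.0497,0.0121,0],[0,-0.0995,0.0243,0],[0,-0.0995,0.0243,0],[0,-0.0995,0.0243,0],[0,-0.0995,0.0243,0],[0,-0.0995,0.0243,0],[0,-0.0995,0.0243,0],[0,-0.0995,0.0243,0],[0,-0.0995,0.0243,0],[0,-0.0995,0.0243,0],[0,-0.0995,0.0243,0],[0,-0.0995,0.0243,0],[0,-0.0995,0.0243,0],[0,-0.0497,0.0121,0],[0,0,0,-0.003],[0,0,0,0],[0,0,0,0],[0,0,0,0]]]}}

```text
time: 30.55
tool_pos: [0.4997, 0.1277, 0.2326]
ee_rot: [1.182, 1.57, -1.867]
wrist_force: [-0.1, 0.1, -0.4]
width: 0.0244
```

```bash
python3 go.py 0.4992 0.1287 0.075 -84.6;python3 meas.py w11
```

```text
t 30.55 pos [0.4997 0.1277 0.2326] yaw_y -84.69 w 0.0244 F [-0.1  0.1 -0.4] tilt [-1.e-04 -3.e-04 -1.e+00] j6 1.62
tool shift share of .25 (total): [ 0.6304 -0.0044  0.0016] mm [157.6  -1.1   0.4]
turn share -0.0003
```

View pics/w11.png

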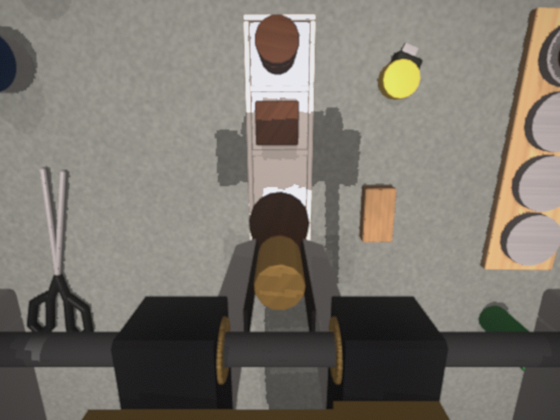

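The straight (277,40) and square (277,122) feet stand in their pockets, and the ferrule foot is over the third. Lowering.

>>> {"name": "drive_tool", "arguments": {"commands": [[[0.03,-0.004,0,0],[0.07,0,0,0],[0.07,0,0,0],[0.07,0,0,0],[0.07,0,0,0],[0.07,0,0,0],[0.07,0,0,0],[0.07,0,0,0],[0.05,0,0,0],[0.03,0,0,0],[0.015,0,0,0],[0.01,0,0,0],[0,0,0,0],[0,0,0,0]]]}}

```text
time: 32.0
tool_pos: [0.4999, 0.1297, 0.0773]
ee_rot: [-3.11, 1.569, 0.125]
wrist_force: [0.5, 0.1, -1.7]
width: 0.0243
```

>>> {"name": "drive_tool", "arguments": {"commands": [[[0.004,0,0,0],[0.004,0,0,0],[0.002,0,0,0],[0,0,0,0],[0,0,0,0]]]}}

```text
time: 32.5
tool_pos: [0.4993, 0.1296, 0.074]
ee_rot: [2.947, 1.571, -0.101]
wrist_force: [-0.3, -0.2, -1.2]
width: 0.0243
```

```bash
python3 go.py 0.4992 0.1287 0.0726 -84.6;python3 meas.py w12
```

```text
t 32.5 pos [0.4993 0.1296 0.074 ] yaw_y -84.60 w 0.0243 F [-0.3 -0.2 -1.2] tilt [ 1.e-04 -0.e+00 -1.e+00] j6 1.62
tool shift share of .25 (total): [0.0056 0.0035 0.0009] mm [1.4 0.9 0.2]
turn share -0.0
```

View pics/w12.png

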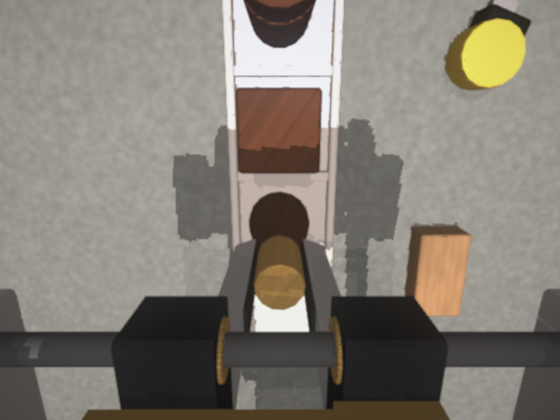

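No contact yet (1.4 mm to go). A little lower.

>>> {"name": "drive_tool", "arguments": {"commands": [[[0.004,0,0,0],[0.003,0,0,0],[0,0,0,0],[0,0,0,0]]]}}

```text
time: 32.95
tool_pos: [0.4994, 0.1296, 0.0726]
ee_rot: [-3.12, 1.57, 0.116]
wrist_force: [-1.3, -0.4, 1.4]
width: 0.0244
```

>>> {"name": "drive_tool", "arguments": {"commands": [[[0,0,0,0],[0,0,0,0],[0,0,0,0],[0,0,0,0],[0,0,0,0],[0,0,0,0],[0,0,0,0],[0,0,0,0],[-0.03,0,0,0],[-0.08,0,0,0],[-0.08,0,0,0],[-0.08,0,0,0],[-0.08,0,0,0],[-0.08,0,0,0],[-0.08,0,0,0],[-0.08,0,0,0],[0,0,0,0],[0,0,0,0]]], "grip": 1}}

```text
time: 34.75
tool_pos: [0.4994, 0.1296, 0.22]
ee_rot: [-3.11, 1.57, 0.126]
wrist_force: [-0.2, -0.0, 0.9]
width: 0.0936
```

```bash
python3 go.py 0.6705 -0.1788 0.21 -85.7
```

```text
t 34.75 pos [0.4994 0.1296 0.22  ] yaw_y -84.60 w 0.0936 F [-0.2 -0.   0.9] tilt [ 1.1e-03  1.0e-04 -1.0e+00] j6 1.62
tool shift share of .25 (total): [ 0.0406  1.2926 -0.565 ] mm [  10.2  323.2 -141.3]
turn share 0.0031
```

>>> {"name": "drive_tool", "arguments": {"commands": [[[0,0.0497,-0.0217,0],[0,0.0994,-0.0435,0],[0,0.0994,-0.0435,0],[0,0.0994,-0.0435,0],[0,0.0994,-0.0435,0],[0,0.0994,-0.0435,0],[0,0.0994,-0.0435,0],[0,0.0994,-0.0435,0],[0,0.0994,-0.0435,0],[0,0.0994,-0.0435,0],[0,0.0994,-0.0435,0],[0,0.0994,-0.0435,0],[0,0.0994,-0.0435,0],[0,0.0497,-0.0217,0],[0,0,0,0.003],[0,0,0,0],[0,0,0,0],[0,0,0,0]]]}}

```text
time: 36.55
tool_pos: [0.6702, -0.1778, 0.22]
ee_rot: [-2.419, 1.571, 0.799]
wrist_force: [0.7, 0.1, 0.0]
width: 0.0941
```

```bash
python3 go.py 0.6705 -0.1788 0.049 -85.7;python3 meas.py w13
```

```text
t 36.55 pos [ 0.6702 -0.1778  0.22  ] yaw_y -85.62 w 0.0941 F [0.7 0.1 0. ] tilt [ 1.e-04  1.e-04 -1.e+00] j6 1.15
tool shift share of .25 (total): [ 0.6839  0.004  -0.0008] mm [171.    1.   -0.2]
turn share 0.0002
bun [ 671.9 -179. ] dia 45.7 rect [ 671.7 -178.7   44.8   44.5   38.2] uv 280.0 199.0 in tool mm [124.2   1.3  -1.5]
```

View pics/w13.png

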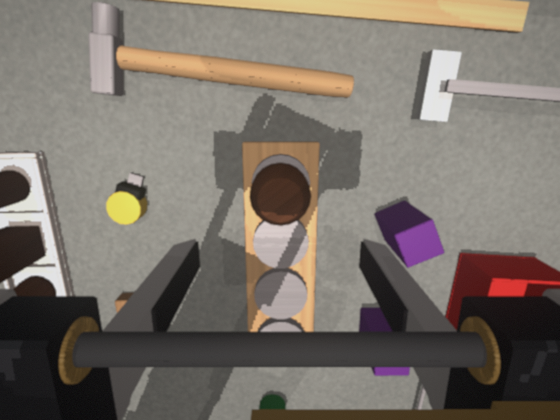

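The bun is centred at (280,199). Descending onto its band.

>>> {"name": "drive_tool", "arguments": {"commands": [[[0.05,0.005,-0.004,0],[0.07,0,0,0],[0.07,0,0,0],[0.07,0,0,0],[0.07,0,0,0],[0.07,0,0,0],[0.07,0,0,0],[0.07,0,0,0],[0.07,0,0,0],[0.04,0,0,0],[0.02,0,0,0],[0.014,0,0,0],[0,0,0,0],[0,0,0,0]]]}}

```text
time: 38.0
tool_pos: [0.6721, -0.1801, 0.0498]
ee_rot: [2.733, 1.569, -0.334]
wrist_force: [0.3, 0.1, -0.8]
width: 0.0939
```

>>> {"name": "drive_tool", "arguments": {"commands": [[[0,0,0,0],[0,0,0,0],[0,0,0,0],[0,0,0,0],[0,0,0,0],[0,0,0,0],[0,0,0,0],[0,0,0,0],[0,0,0,0],[0,0,0,0]]], "grip": 0}}

```text
time: 39.0
tool_pos: [0.6716, -0.1796, 0.0489]
ee_rot: [-2.09, 1.57, 1.127]
wrist_force: [-1.2, 0.9, 1.3]
width: 0.0614
```

```bash
python3 go.py 0.6705 -0.1788 0.049 -85.7;python3 meas.py w14
```

```text
t 39.0 pos [ 0.6716 -0.1796  0.0489] yaw_y -85.67 w 0.0614 F [-1.2  0.9  1.3] tilt [ 2.e-04  3.e-04 -1.e+00] j6 1.15
tool shift share of .25 (total): [-0.0002 -0.0037  0.004 ] mm [-0.1 -0.9  1. ]
turn share 0.0001
bun [ 679.3 -177.3] dia 78.8 rect [ 675.3 -177.6   41.4   78.8    4.4] uv 278.0 291.0 in tool mm [-47.1  -1.8  -7.8]
```

View pics/w14.png

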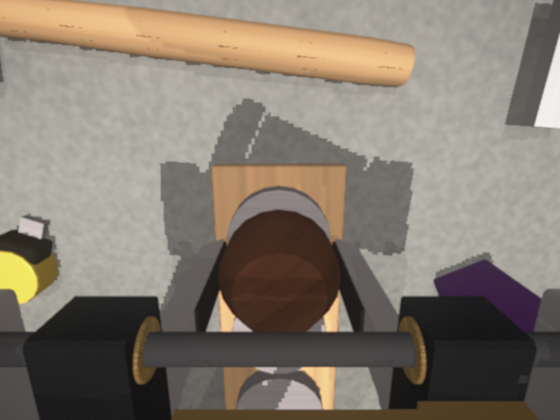

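Gripped at 61.4 mm (band is 62 mm). Lifting.

>>> {"name": "drive_tool", "arguments": {"commands": [[[-0.02,0,0,0],[-0.06,0,0,0],[-0.08,0,0,0],[-0.08,0,0,0],[-0.08,0,0,0],[-0.08,0,0,0],[-0.08,0,0,0],[-0.08,0,0,0],[-0.08,0,0,0],[-0.06,0,0,0],[-0.02,0,0,0],[0,0,0,0],[0,0,0,0]]]}}

```text
time: 40.35
tool_pos: [0.6712, -0.1799, 0.2276]
ee_rot: [-0.376, 1.569, 2.841]
wrist_force: [-0.1, 0.3, -1.5]
width: 0.0616
```

```bash
python3 go.py 0.4275 0.1216 0.23 -84.6;python3 meas.py w15
```

```text
t 40.35 pos [ 0.6712 -0.1799  0.2276] yaw_y -85.69 w 0.0616 F [-0.1  0.3 -1.5] tilt [-1.7e-03  5.0e-04 -1.0e+00] j6 1.15
tool shift share of .25 (total): [-0.0074 -1.2757  0.8813] mm [  -1.9 -318.9  220.3]
turn share -0.003
```

View pics/w15.png

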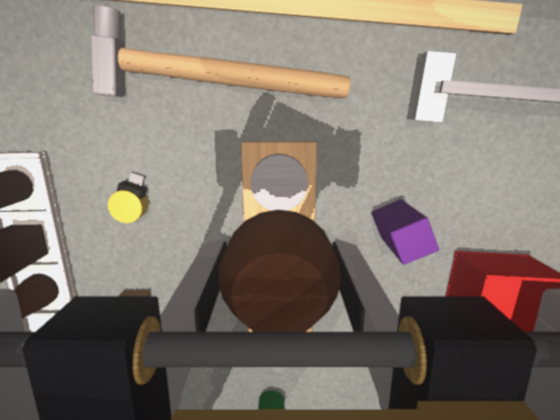

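>>> {"name": "drive_tool", "arguments": {"commands": [[[0,-0.0425,0.0294,0],[0,-0.085,0.0588,0],[0,-0.085,0.0588,0],[0,-0.085,0.0588,0],[0,-0.085,0.0588,0],[0,-0.085,0.0588,0],[0,-0.085,0.0588,0],[0,-0.085,0.0588,0],[0,-0.085,0.0588,0],[0,-0.085,0.0588,0],[0,-0.085,0.0588,0],[0,-0.085,0.0588,0],[0,-0.085,0.0588,0],[0,-0.085,0.0588,0],[0,-0.085,0.0588,0],[0,-0.0425,0.0294,0],[0,0,0,-0.003],[0,0,0,0],[0,0,0,0],[0,0,0,0]]]}}

```text
time: 42.4
tool_pos: [0.4282, 0.1206, 0.2285]
ee_rot: [0.736, 1.57, -2.313]
wrist_force: [-0.1, 0.1, -1.4]
width: 0.0613
```

```bash
python3 go.py 0.4275 0.1216 0.032 -84.6;python3 meas.py w16
```

```text
t 42.4 pos [0.4282 0.1206 0.2285] yaw_y -84.68 w 0.0613 F [-0.1  0.1 -1.4] tilt [-3.e-04 -4.e-04 -1.e+00] j6 1.63
tool shift share of .25 (total): [ 0.7859 -0.0044  0.0021] mm [196.5  -1.1   0.5]
turn share -0.0002
```

View pics/w16.png

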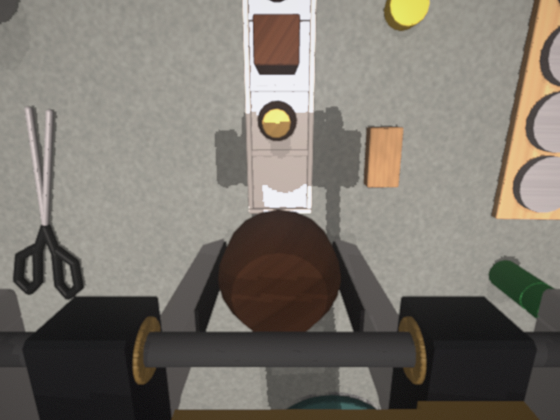

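>>> {"name": "drive_tool", "arguments": {"commands": [[[0.04,-0.002,0.002,0],[0.08,0,0,0],[0.08,0,0,0],[0.08,0,0,0],[0.08,0,0,0],[0.08,0,0,0],[0.08,0,0,0],[0.08,0,0,0],[0.08,0,0,0],[0.05,0,0,0],[0.03,0,0,0],[0.015,0,0,0],[0.01,0,0,0],[0,0,0,0],[0,0,0,0],[0,0,0,0]]]}}

```text
time: 44.05
tool_pos: [0.4276, 0.1219, 0.0332]
ee_rot: [-3.112, 1.569, 0.124]
wrist_force: [-0.5, 0.6, -1.1]
width: 0.0615
```

```bash
python3 go.py 0.4275 0.1216 0.0289 -84.6;python3 meas.py w17
```

```text
t 44.05 pos [0.4276 0.1219 0.0332] yaw_y -84.60 w 0.0615 F [-0.5  0.6 -1.1] tilt [ 1.4e-03  2.0e-04 -1.0e+00] j6 1.63
tool shift share of .25 (total): [0.017  0.0011 0.0007] mm [4.3 0.3 0.2]
turn share 0.0
```

View pics/w17.png

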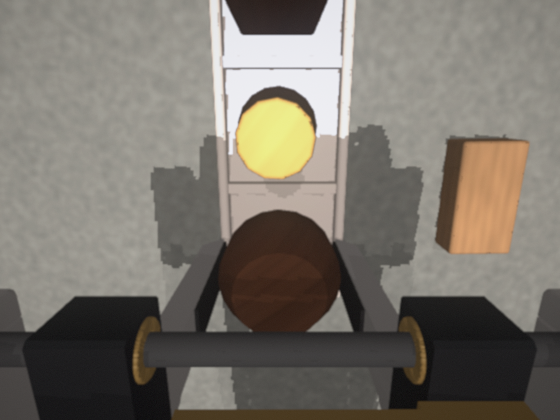

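>>> {"name": "drive_tool", "arguments": {"commands": [[[0.006,0,0,0],[0.005,0,0,0],[0.004,0,0,0],[0.002,0,0,0],[0,0,0,0],[0,0,0,0]]]}}

```text
time: 44.7
tool_pos: [0.4272, 0.1218, 0.0288]
ee_rot: [2.758, 1.571, -0.289]
wrist_force: [-4.0, -0.9, 4.8]
width: 0.0615
```

Contact with the floor. Release and lift.

>>> {"name": "drive_tool", "arguments": {"commands": [[[0,0,0,0],[0,0,0,0],[0,0,0,0],[0,0,0,0],[0,0,0,0],[0,0,0,0],[-0.03,0,0,0],[-0.08,0,0,0],[-0.08,0,0,0],[-0.08,0,0,0],[-0.08,0,0,0],[-0.08,0,0,0],[-0.08,0,0,0],[-0.08,0,0,0],[-0.08,0,0,0],[-0.08,0,0,0],[-0.06,0,0,0],[0,0,0,0],[0,0,0,0]]], "grip": 1}}

```text
time: 46.6
tool_pos: [0.427, 0.1218, 0.2306]
ee_rot: [2.821, 1.571, -0.226]
wrist_force: [0.7, 0.5, 0.9]
width: 0.0938
```

>>> {"name": "drive_tool", "arguments": {"commands": [[[0,0.1,0,0],[0,0.1,0,0],[0,0.1,0,0],[0,0.1,0,0],[0,0.1,0,0],[0,0.1,0,0],[0,0.1,0,0],[0,0,0,0],[0,0,0,0]]]}}

```text
time: 47.5
tool_pos: [0.443, -0.0522, 0.2294]
ee_rot: [-0.604, 1.568, 2.63]
wrist_force: [0.0, 0.0, 1.0]
width: 0.0939
```

```bash
python3 go.py; python3 - <<'E'
from bench import imaging
from h import *
T=np.array([.535,.1318]);a=np.radians(5.44);M=np.array([[np.cos(a),np.sin(a)],[-np.sin(a),np.cos(a)]])
im=[]
for n in('scene','side'):
    s=imaging.snapshot(n);P=cloud(s);z=P[...,2];im.append(s['pixels'])
    for f,px,t in [('straight',.108,.096),('square',.036,.086),('ferrule',-.036,.111),('bun',-.108,.076)]:
        L=(P[...,:2]-T)@M.T
        m=(abs(z-t)<.005)&(abs(L[...,0]-px)<.036)&(abs(L[...,1])<.045);v,u=np.nonzero(m)
        if len(u)<15: print(n,f,'none');continue
        Q=((ray(s,np.c_[u,v],t)[:,:2]-T)@M.T*1000).astype(np.float32);c,r=cv2.minEnclosingCircle(Q)
        print(n,f,'tray-frame',np.round(c,1),'dia %.1f'%(2*r),'topz p50 %.4f spread %.4f'%(np.median(z[m]),z[m].std()),u.mean().round(),v.mean().round())
cv2.imwrite('pics/final.png',cv2.cvtColor(np.hstack([cv2.resize(im[0][160:320,190:430],(400,267)),cv2.resize(im[1][100:300,150:450],(400,267))]),cv2.COLOR_RGB2BGR))
E
```

```text
t 47.5 pos [ 0.443  -0.0522  0.2294] yaw_y -84.66 w 0.0939 F [0. 0. 1.] tilt [-0.0025  0.0014 -1.    ] j6 1.23
scene straight tray-frame [109.2   3.4] dia 42.8 topz p50 0.0966 spread 0.0017 389.0 258.0
scene square tray-frame [37.2  3.2] dia 58.3 topz p50 0.0868 spread 0.0016 381.0 231.0
scene ferrule tray-frame [-32.5   3.7] dia 30.0 topz p50 0.1118 spread 0.0019 377.0 197.0
scene bun tray-frame [-104.5    0.6] dia 51.0 topz p50 0.0755 spread 0.0017 368.0 184.0
side straight tray-frame [102.9  -5.4] dia 48.9 topz p50 0.0955 spread 0.0015 293.0 131.0
side square tray-frame [31.6 -5.7] dia 65.6 topz p50 0.0854 spread 0.0015 264.0 143.0
side ferrule tray-frame [-36.4  -6. ] dia 34.5 topz p50 0.1106 spread 0.0015 234.0 139.0
side bun tray-frame [-114.    -8.9] dia 52.3 topz p50 0.0743 spread 0.0013 201.0 165.0
```

View pics/final.png

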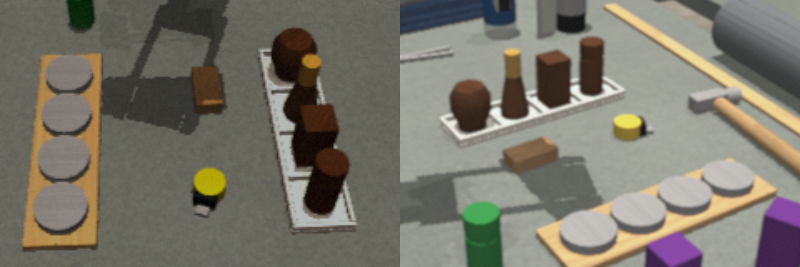

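All four feet stand upright in the tray with their tops at the expected heights. The stands are empty and the gripper is clear, so I hand in the job.

```bash
python3 -c "
from bench import robot
print(robot.close_job())"
```

```text
the job is handed in; nothing more can be done
None
```

All four feet are in the tray in reverse order and released, and the job is handed in at about 47.6 s. `close_job()` returned no verdict. From the farthest pocket to the nearest they are straight, square, ferrule and bun; the look-alikes were left alone.

**Final checks:** All four feet stand upright, with top heights within about 2 mm of those expected for feet on the pocket floor. The scene camera put each within about 4 mm of its pocket centre (limit 18 mm). The gripper was open and clear of everything.

**One disagreement:** The side camera read about 5–9 mm lower in y than the scene and wrist views throughout. I did not use it for positions, but its final readings are also within tolerance.

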